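# Show the heavier rock plug to the recording camera

### The job

Start the recording by pressing the yellow foot switch's black pedal all the way down to its stop and letting it come back up. Then lift the two look-alike rock plugs clear of the steel tray in turn to feel which is heavier, setting the first back upright in the tray, not dropping it, before lifting the other; the lighter one must end up standing in the tray again. Finish holding the heavier plug upright and still in the gripper in front of the camera, its middle level with the lens and centred on it, above the cross on the base plate, without touching the camera stand or shifting anything else on the bench.

Things in the scene. Friction and masses are not known exactly. Their poses are not given: they have to be found in the camera images.
- plug_a: sawn plug of speckled grey-green rock, an upright cylinder 38 mm in diameter, 76 mm tall, standing in the tray at the start; origin at the centre of its underside, z up its axis. The two plugs look alike, only weight tells them apart: each weighs 0.14 to 0.48 kg, one at least 0.17 kg more than the other; which stands where changes
- plug_b: sawn plug of speckled grey-green rock, an upright cylinder 38 mm in diameter, 76 mm tall, standing in the tray at the start; origin at the centre of its underside, z up its axis. The two plugs look alike, only weight tells them apart: each weighs 0.14 to 0.48 kg, one at least 0.17 kg more than the other; which stands where changes
- tray: fixed stainless sample tray, 130 mm (its x) by 240 mm (its y), rim 12 mm high, walls and floor 3 mm thick; origin at the centre of its underside on the bench, so its floor is 3 mm above the bench. The plugs stand about 60 mm either side of its centre along its y; a flat rock disc lies between them
- footswitch: fixed yellow foot switch on the bench, 170 mm (its x) by 114 mm (its y); origin at the centre of its underside. The pedal's free front end is at its -x, the hinge at its x = +68 mm, 40 mm above the bench
- pedal (a joint): hinge of the black ribbed pedal (135 mm long, 88 mm wide), rad: 0 up (sloping up 0.22 rad towards its free end), 0.20 pressed down to its stop; springs back up. It takes about 5 N at the tread point to start it moving and about 11 N to reach the stop
- pedal_tread (a point): the point to press, on the upper face of the pedal, on its centre line 105 mm from the hinge; moves with the pedal, some 71 mm above the bench when up and about 20 mm lower at the stop
- station: fixed camera stand: aluminium base plate 280 x 100 x 8 mm (its x from -130 to +150 mm), a blue camera on a column at its +x end; origin at bench level. The lens looks along the stand's -x, axis level, 130 mm above the bench, front face at x = +39 mm, with a white-faced ring light 74 mm in diameter around it; its top is 167 mm above the bench
- focus (a point): where the middle of the plug is to be held: on the lens axis 130 mm above the bench, 99 mm in front of the lens, straight above the black cross on the base plate; its axes are those of the stand (x along the lens axis towards the camera, z up)
- disc_0: loose flat rock disc, 38 mm in diameter, 18 mm tall, lying in the tray between the plugs; origin under its centre; leave alone
- disc_1: loose flat rock disc on the white sheet, 38 mm in diameter, 20 mm tall; origin under its centre; leave alone
- disc_2: loose pale rock disc on the white sheet, 38 mm in diameter, 16 mm tall; origin under its centre; leave alone
- end_cap: loose dark steel vessel cap with a ring of holes, 104 mm in diameter, 42 mm tall; origin under its centre; leave alone
- bottle: loose amber bottle with a red cap, 52 mm in diameter, 130 mm tall; origin under its centre; leave alone
- long_core: loose rock core standing on end, 60 mm in diameter, 210 mm tall; origin under its centre; leave alone
- caliper: loose steel caliper lying flat, 225 mm long along its y; origin under the middle of its beam; leave alone
There are look-alikes about, which are no part of the job. What is shaped like the plug_a but red is not meant.

How it is judged:
On the way, in this order (a step that is already met when the one before it is completed fails the run):
1. the pedal is pressed down to its stop (value of joint pedal above 0.175 rad), for 0.1 s.
2. the pedal has come back up (value of joint pedal below 0.03 rad), for 0.1 s.
3. the lighter plug is lifted clear in the gripper while the heavier stands in the tray, bearing on it with over 3.1 N (the heavier may have been lifted before this too) (((height (world z) of plug_b above 0.022 m and contact force between the fingers and plug_b above 0.5 N and angle between plug_b's own z axis and vertical below 0.5 rad and contact force between tray and plug_a above 3.1 N) or (height (world z) of plug_a above 0.022 m and contact force between the fingers and plug_a above 0.5 N and angle between plug_a's own z axis and vertical below 0.5 rad and contact force between tray and plug_b above 3.1 N))), for 0.2 s.
4. the heavier plug is lifted clear in the gripper while the lighter stands in the tray again, bearing on it with under 3.1 N (((height (world z) of plug_a above 0.022 m and contact force between the fingers and plug_a above 0.5 N and angle between plug_a's own z axis and vertical below 0.5 rad and contact force between tray and plug_b between 1 and 3.1 N) or (height (world z) of plug_b above 0.022 m and contact force between the fingers and plug_b above 0.5 N and angle between plug_b's own z axis and vertical below 0.5 rad and contact force between tray and plug_a between 1 and 3.1 N))), for 0.2 s.
At the end, for the whole second after the job is handed in: Heavier plug held in the fingers, upright (0.15 rad), still, touching nothing else, its middle within 18 mm of the lens axis sideways and in height and 25 mm of the focus along it; lighter plug standing upright (0.1 rad) on the tray's floor, at rest, let go; pedal up (((x of plug_a in the frame of focus between -0.025 and 0.025 m and y of plug_a in the frame of focus between -0.018 and 0.018 m and z of plug_a in the frame of focus between -0.056 and -0.02 m and angle between plug_a's own z axis and vertical below 0.15 rad and linear speed of each of plug_a, plug_b below 0.02 m/s and contact force between the fingers and plug_a above 2 N and contact force between station and plug_a below 0.1 N and x of plug_b in the frame of tray between -0.05 and 0.05 m and y of plug_b in the frame of tray between -0.105 and 0.105 m and z of plug_b in the frame of tray between -0.001 and 0.006 m and contact force between tray and plug_b between 1 and 3.1 N and angle between plug_b's own z axis and vertical below 0.1 rad and contact force between the fingers and plug_b below 0.05 N) or (x of plug_b in the frame of focus between -0.025 and 0.025 m and y of plug_b in the frame of focus between -0.018 and 0.018 m and z of plug_b in the frame of focus between -0.056 and -0.02 m and angle between plug_b's own z axis and vertical below 0.15 rad and linear speed of each of plug_b, plug_a below 0.02 m/s and contact force between the fingers and plug_b above 2 N and contact force between station and plug_b below 0.1 N and x of plug_a in the frame of tray between -0.05 and 0.05 m and y of plug_a in the frame of tray between -0.105 and 0.105 m and z of plug_a in the frame of tray between -0.001 and 0.006 m and contact force between tray and plug_a between 1 and 3.1 N and angle between plug_a's own z axis and vertical below 0.1 rad and contact force between the fingers and plug_a below 0.05 N)) and value of joint pedal below 0.05 rad); the arm keeps its last pose, push and grip.
It fails at once if a plug is knocked over (angle between any of plug_a, plug_b's own z axis and vertical above 0.7 rad).
It fails at once if a plug is dropped (moves faster than 0.5 m/s out of the fingers) ((contact force between the fingers and plug_a below 0.01 N and linear speed of plug_a above 0.5 m/s) or (contact force between the fingers and plug_b below 0.01 N and linear speed of plug_b above 0.5 m/s)).
It fails at once if the camera stand is touched (more than 3 N) (contact force between station and the arm above 3 N or contact force between station and the fingers above 3 N or contact force between station and plug_a above 3 N or contact force between station and plug_b above 3 N).
It fails at once if another thing on the bench is shifted by more than 20 mm (distance of any of disc_0, disc_1, disc_2, end_cap, bottle, long_core, caliper from where it was at the start of the episode above 0.02 m).
It also fails if it takes over 72 s, if anything falls off the work surface, if the arm or the gripper's body presses on something with over 40 N, if the wrist force passes 120 N, or if a joint passes its speed limit or range.

### The arm

A 6-joint arm with a two-finger parallel gripper is mounted at the origin on the work surface. World frame = base frame: x ahead of the robot, y to its left, z up, the work surface at z = 0. Lengths are in m, angles in rad, forces in N, time in s.
With the tool pointing down it reaches from about 0.35 to 0.775 m from the base axis. Payload 5.5 kg.
Tool frame: the origin (TCP) lies at the very end of the fingers, on their centre line; the grasp point (between the pads) lies 19 mm behind it (grip_point_offset is the distance from the TCP to the grasp point, in m); z points along the fingers, y is the direction in which the jaws open and shut (so a half turn about z gives the same grasp; the last joint's range is limited). The gripper opens to 85 mm and grips with 20 to 120 N. Pads are 22 mm wide; open, the fingers measure 114 mm over their backs; the gripper's body (76 mm by 85 mm) begins 54 mm behind the grasp point. The pads swing forward as they close: fully open they stand 13 mm farther back than shut.
Start: joints at [-1.283, 0.313, 0.046, 1.304, 0, 1.431], TCP at [0.239, -0.523, 0.204] pointing down, gripper open.
Joint ranges: [-2.76, 2.76], [-0.86, 1.69], [-1.03, 1.26], [-2.2, 2.34], [-1.47, 1.5], [-3.14, 3.14]. Speed limits (rad/s): [2.57, 2.57, 3.14, 3.14, 3.14, 3.14].

### API

Orientations are given as a unit quaternion [w, x, y, z].
In Python, from workcell import * gives the robot as it stands.
- The arm moves only by the shell command python3 -m crank 'ROWS' [OPENING] [FORCE]. ROWS is a JSON object of lists of equal length, an entry for each row: "travel": the shift along the tool's x, y, z in units of 40 mm (1.0 is 40 mm), a list of three; "turn": the turn about the tool's z in rad. In form: {"travel": [[x, y, z], ...], "turn": [turn, ...]}. A call has 1 to 5 rows; each row is the pose to reach, as a shift and turn from the pose commanded when the call began, along the tool's axes at that moment; what a row does not reach only later rows make up. A row lasts 1/12 s, in which the tool goes at most 41.7 mm and 7.16 degrees, less where a joint would pass 70% of its speed; a pose out of reach is approached as far as the arm can. A call with a gripper value outside its range is refused whole. OPENING is the finger opening in mm, from 0 to 85.4, set as the call begins (- or left out, the last holds). The fingers move at their own pace and stop on an object; FORCE is the grip in N (left out, the last holds). Time passes only in rows, so rows that repeat a pose let the fingers close. It gives the time, the measured TCP pose, the force and the opening at its end, in the units of the state.
- get_state(): the state, without advancing time (a new reading comes with each control period).
- read_camera(name): name is "side" or "top"; returns a dict with "image" (384x512x3 uint8, red, green, blue), "K" (3x3 intrinsics, pixels), "R" (3x3) and "t" (3): a world point X has camera coordinates R X + t. Camera axes: x right, y down, z forward; pixel columns grow to the right and rows downward; lengths in m; the calibration is good to about 2 mm. A picture is of the moment at which its call begins. There is no depth.
- hand_in(): hands the job in, once; it reports no verdict.
The state is a dict: "clock": time; "joint_pos": joint angles; "qvel": joint speeds; "tau": joint torques, N m; "tcp_pos": TCP position; "orientation": TCP orientation; "wrist_force": force on the tool from outside, world axes, zero at the start; "ft_torque": the same for the moment, N m; "finger_gap": finger opening in m.
Only numpy, scipy, OpenCV 4.12 (cv2) and the standard library are available. Lean on these libraries where they do the work, as an engineer would, in place of code of your own. Each camera call takes 0.05 s, during which the arm holds its last target. There are 200 camera calls.

## Working session

There is one attempt and no reset: what is moved stays moved. The work goes in short steps, Python scripts to look and compute and a shell command to move; the robot and the scene stay as the last step left them, time stands still between calls to the robot, and variables do not carry over. Pictures are saved under pics/ and viewed, about 8 in all and at most 12, crops included, and the job is handed in when it is done.

```bash
mkdir -p pics; ls
python3 - <<'E'
from workcell import *
import cv2,numpy as np
print(get_state())
for n in("top","side"):
    c=read_camera(n); cv2.imwrite(f"pics/{n}0.png",cv2.resize(c["image"][:,:,::-1],(800,600),interpolation=cv2.INTER_CUBIC)); np.savez(f"{n}0.npz",**c)
    print(n,c["K"].tolist(),(-c["R"].T@c["t"]).tolist(),c["R"].round(3).tolist())
E
```

```text
pics
{'clock': 0.0, 'joint_pos': array([-1.28260754e+00,  3.13997409e-01,  4.49669611e-02,  1.30362694e+00,
        9.80547912e-06,  1.43119403e+00]), 'qvel': array([ 0.00097085,  0.00159077, -0.0012021 ,  0.00039838, -0.00199003,
        0.00054955]), 'tau': array([ 3.23402392e-04, -4.80629897e+01,  2.98531401e+01,  1.95177225e-02,
       -8.94287268e-05,  1.33090654e-05]), 'tcp_pos': array([ 0.23837267, -0.52262693,  0.20330573]), 'orientation': array([-9.28325061e-04,  9.77211009e-01,  2.12268172e-01, -6.41791572e-05]), 'wrist_force': array([-0.29946471, -0.73700263,  0.44487585]), 'ft_torque': array([ 0.01678503, -0.03957624, -0.07561923]), 'finger_gap': 0.08549927817762673}
top [[421.8859964245261, 0.0, 255.68255611834448], [0.0, 421.8859964245261, 192.727924258974], [0.0, 0.0, 1.0]] [0.491181361461765, 0.08251855499065366, 1.3887589589345353] [[-0.016, -1.0, 0.02], [-0.997, 0.015, -0.075], [0.075, -0.021, -0.997]]
side [[479.7514853023152, 0.0, 256.41507536355584], [0.0, 479.7514853023152, 187.92377051764643], [0.0, 0.0, 1.0]] [0.17407070114758225, 1.1266063228133048, 1.0580529905929918] [[-0.923, -0.384, 0.001], [-0.251, 0.601, -0.759], [0.291, -0.701, -0.651]]
```

View pics/top0.png

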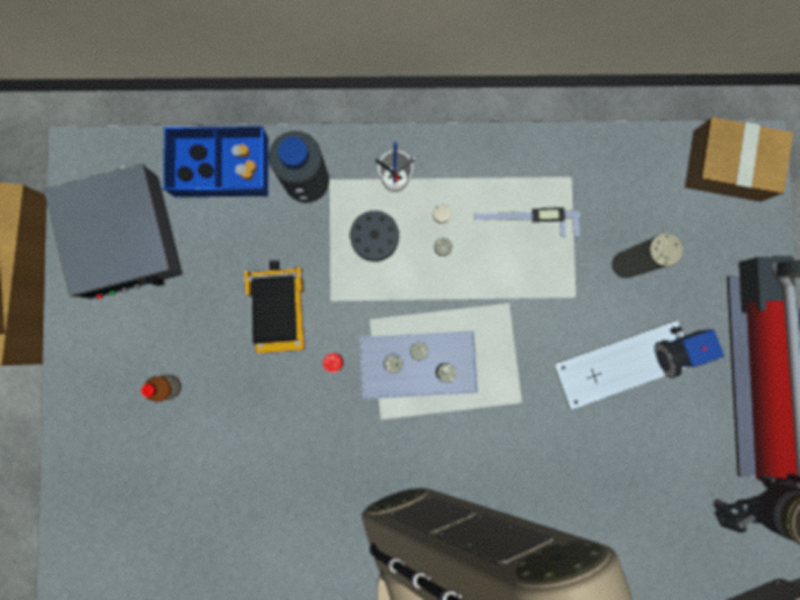

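View pics/side0.png

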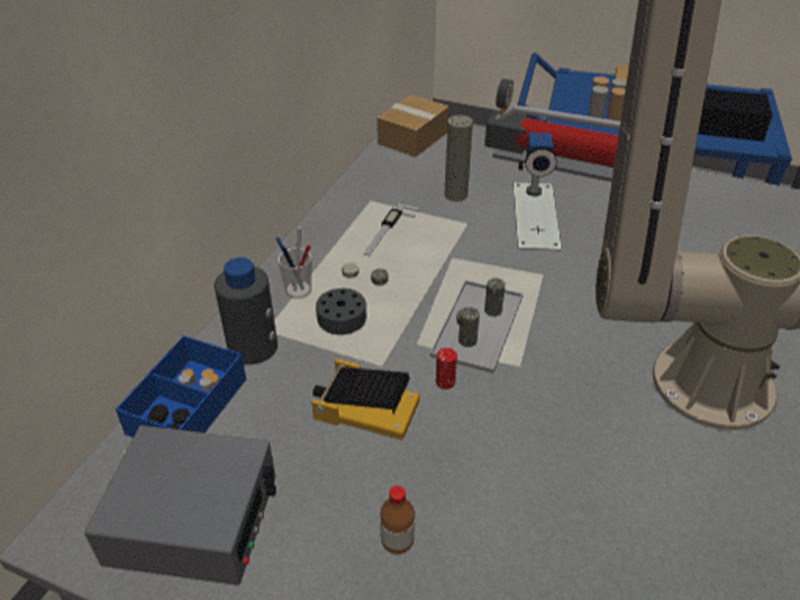

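The top view shows the tray at about (418,364), the plugs at (394,363) and (447,372), the disc at (419,351), the foot switch at (276,308), the cross at (595,376) and the lens at about (665,357). In the side view the plug tops are at (468,315) and (495,285), and the cross is at (538,230). The red decoy stands between the foot switch and the tray.

```bash
cat > h.py <<'E'
import numpy as np,cv2
def load(n): return dict(np.load(f"{n}.npz"))
def ray(c,uv):
    d=c["R"].T@np.linalg.inv(c["K"])@np.array([uv[0],uv[1],1.]); return -c["R"].T@c["t"],d
def plane(c,uv,z):
    o,d=ray(c,uv); return o+d*(z-o[2])/d[2]
def tri(c1,u1,c2,u2):
    o1,d1=ray(c1,u1);o2,d2=ray(c2,u2)
    s=np.linalg.lstsq(np.c_[d1,-d2],o2-o1,rcond=None)[0]
    a,b=o1+s[0]*d1,o2+s[1]*d2; return (a+b)/2,np.linalg.norm(a-b)
def V(p): return (np.array(p)+.5)*.64-.5   # 800-wide view px -> image px
def proj(c,X):
    p=c["K"]@(c["R"]@np.array(X)+c["t"]); return p[:2]/p[2]
E
python3 - <<'E'
from h import *
np.set_printoptions(precision=4,suppress=True)
T,S=load("top0"),load("side0")
def blob(c,box,f,k=0):
    x0,y0,x1,y1=[int(v*.64) for v in box]
    hsv=cv2.cvtColor(c["image"],cv2.COLOR_RGB2HSV)[y0:y1,x0:x1].astype(int)
    m=f(hsv).astype(np.uint8)
    cs,_=cv2.findContours(m,cv2.RETR_EXTERNAL,cv2.CHAIN_APPROX_NONE)
    return [q+[x0,y0] for q in sorted(cs,key=cv2.contourArea)[::-1]]
# footswitch body
q=blob(T,(235,255,315,360),lambda h:(h[...,0]>12)&(h[...,0]<32)&(h[...,1]>150)&(h[...,2]>90))
pts=np.concatenate([c for c in q if len(c)>4]).reshape(-1,2)
w=np.array([plane(T,p,.03)[:2] for p in pts],np.float32); print("foot",cv2.minAreaRect(w))
# pedal black
q=blob(T,(247,274,306,346),lambda h:(h[...,2]<60))[0].reshape(-1,2)
w=np.array([plane(T,p,.055)[:2] for p in q],np.float32); print("pedal",cv2.minAreaRect(w))
# tray: bluish
hs=cv2.cvtColor(T["image"],cv2.COLOR_RGB2HSV)
for n,p in dict(tray=(410,390),sheet=(500,350),bench=(540,440),plug=(447,372),disc=(419,351),plate=(640,360)).items(): print(n,hs[tuple(V(p).round().astype(int)[::-1])])
q=blob(T,(350,320,490,405),lambda h:(h[...,0]>105)&(h[...,0]<125)&(h[...,1]>35)&(h[...,2]>110))[0].reshape(-1,2)
w=np.array([plane(T,p,.012)[:2] for p in q],np.float32); print("tray",cv2.minAreaRect(w))
q=blob(T,(545,310,690,415),lambda h:(h[...,2]>185))[0].reshape(-1,2)
w=np.array([plane(T,p,.008)[:2] for p in q],np.float32); print("plate",cv2.minAreaRect(w))
for n,a,b in [("p1",(394,362),(468,315)),("p2",(447,371),(495,285))]:
    print(n,plane(T,V(a),.079),tri(T,V(a),S,V(b)))
print("disc",plane(T,V((419,351)),.021)); print("cross",tri(T,V((595,376)),S,V((538,230))),plane(T,V((595,376)),.008))
print("corners",[plane(T,V(p),.008)[:2] for p in((557,366),(572,408),(595,376),(678,321))])
print("red",plane(T,V((333,362)),.076)); 
for n,c,b in(("t",T,(350,300,530,420)),("s",S,(300,340,560,420))):pass
a=cv2.resize(T["image"][190:275,140:345],None,fx=3.8,fy=3.8,interpolation=2)
b=cv2.resize(S["image"][165:285,190:350],None,fx=2.2,fy=2.2,interpolation=2)
o=np.zeros((590,780,3),np.uint8);o[:a.shape[0],:a.shape[1]]=a;o[325:325+b.shape[0],:b.shape[1]]=b
s2=cv2.resize(S["image"][110:170,310:370],None,fx=4.2,fy=4.2,interpolation=2);o[325:325+s2.shape[0],370:370+s2.shape[1]]=s2
cv2.imwrite("pics/crop.png",o[:,:,::-1])
E
```

```text
foot ((0.5787916779518127, 0.30992648005485535), (0.16772045195102692, 0.11588650196790695), 4.47440767288208)
pedal ((0.5795934200286865, 0.3105321228504181), (0.12850092351436615, 0.0835757628083229), 1.998758316040039)
tray [111  44 190]
sheet [ 68  15 206]
bench [ 97  24 139]
plug [ 41  24 169]
disc [ 41  26 158]
plate [103  36 225]
tray ((0.46116137504577637, 0.017963826656341553), (0.1293928474187851, 0.23804879188537598), 1.634087085723877)
plate ((0.45458099246025085, -0.4155128002166748), (0.099635548889637, 0.2755466103553772), 18.436861038208008)
p1 [0.4692 0.0683 0.079 ] (array([0.4696, 0.0683, 0.068 ]), np.float64(0.001295811413062864))
p2 [ 0.4497 -0.0364  0.079 ] (array([ 0.4487, -0.0374,  0.07  ]), np.float64(0.0015917996847350114))
disc [0.49   0.0155 0.021 ]
cross (array([ 0.432 , -0.3549,  0.0024]), np.float64(0.0006386880716105421)) [ 0.4319 -0.3532  0.008 ]
corners [array([ 0.4541, -0.2739]), array([ 0.3663, -0.3024]), array([ 0.4319, -0.3532]), array([ 0.5445, -0.5342])]
red [0.4711 0.189  0.076 ]
```

View pics/crop.png

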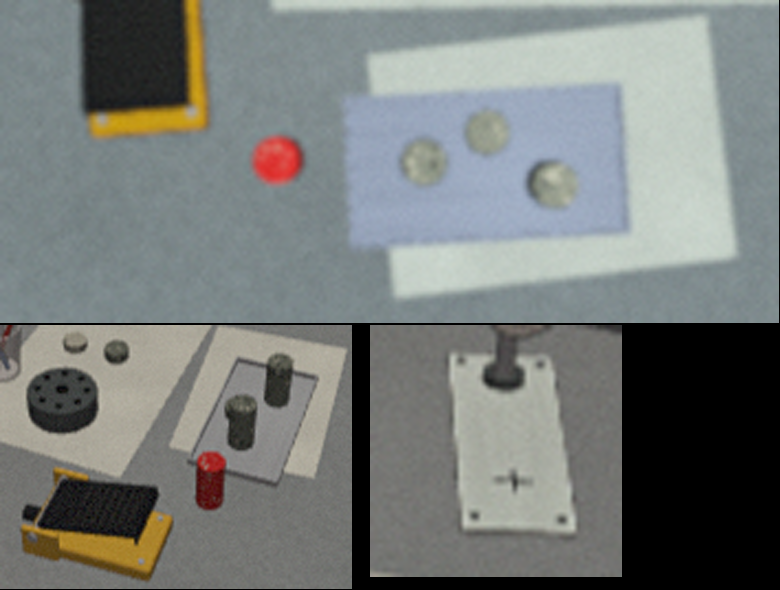

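```bash
python3 -m crank '{"travel":[[0,0,-0.5],[0,0,-1],[0,0,-1.2],[0,0,-1.2],[0,0,-1.2]],"turn":[-0.12,-0.24,-0.36,-0.48,-0.6]}' 0 40 | tail -3
python3 -m crank '{"travel":[[0,0,0],[0,0,0],[0,0,0],[0,0,0],[0,0,0]],"turn":[-0.12,-0.24,-0.36,-0.48,-0.543]}'
```

```text
orientation: [0.0, 0.869, 0.494, -0.0]
wrist_force: [0.3, 0.3, -1.0]
finger_gap: 0.0257
clock: 0.93
tcp_pos: [0.2385, -0.5229, 0.2517]
orientation: [-0.0, 0.705, 0.709, 0.0]
wrist_force: [-0.4, 0.6, -0.1]
finger_gap: 0.0002
```

```bash
for i in 1; do python3 -m crank '{"travel":[[0.94,0.35,0],[1.88,0.7,0],[2.82,1.05,0],[3.76,1.4,0],[4.7,1.75,0]],"turn":[0,0,0,0,0]}' 
python3 -m crank '{"travel":[[0.94,0.35,0],[1.88,0.7,0],[2.82,1.05,0],[3.76,1.4,0],[4.7,1.75,0]],"turn":[0,0,0,0,0]}' 
python3 -m crank '{"travel":[[0.94,0.35,0],[1.88,0.7,0],[2.82,1.05,0],[3.76,1.4,0],[4.7,1.75,0]],"turn":[0,0,0,0,0]}' 
python3 -m crank '{"travel":[[0.94,0.35,0],[1.88,0.7,0],[2.82,1.05,0],[3.76,1.4,0],[4.7,1.75,0]],"turn":[0,0,0,0,0]}'; done | grep -v force
```

```text
clock: 1.35
tcp_pos: [0.3086, -0.3333, 0.2517]
orientation: [-0.0, 0.707, 0.707, 0.0]
finger_gap: -0.0
clock: 1.77
tcp_pos: [0.3785, -0.1452, 0.252]
orientation: [-0.0, 0.707, 0.707, -0.0]
finger_gap: -0.0003
clock: 2.18
tcp_pos: [0.4485, 0.0429, 0.252]
orientation: [0.0, 0.707, 0.707, -0.0]
finger_gap: -0.0003
clock: 2.6
tcp_pos: [0.5185, 0.2309, 0.2517]
orientation: [-0.0, 0.707, 0.707, -0.0]
finger_gap: 0.0003
```

```bash
(python3 -m crank '{"travel":[[0.9,0.33,0],[1.95,0.66,0],[1.95,0.66,1],[1.95,0.66,2],[1.95,0.66,3]],"turn":[0,0,0,0,0]}'
python3 -m crank '{"travel":[[0,0,0.5],[0,0,0.9],[0,0,1.2],[0,0,1.3],[0,0,1.3]],"turn":[0,0,0,0,0]}'
python3 -m crank '{"travel":[[0,0,0.1],[0,0,0.2],[0,0,0.3],[0,0,0.4],[0,0,0.4]],"turn":[0,0,0,0,0]}') | grep -v ori
```

```text
clock: 3.02
tcp_pos: [0.5456, 0.3083, 0.1307]
wrist_force: [-0.1, -0.4, -0.4]
finger_gap: -0.0001
clock: 3.43
tcp_pos: [0.5437, 0.3063, 0.0784]
wrist_force: [-0.4, -0.4, -0.2]
finger_gap: -0.0004
clock: 3.85
tcp_pos: [0.5446, 0.3066, 0.0636]
wrist_force: [-0.7, -0.5, -1.0]
finger_gap: 0.0005
```

Run:
```python
from workcell import *
from h import *
c=read_camera("side"); t=read_camera("top")
np.savez("s1.npz",**c);np.savez("t1.npz",**t)
p=get_state()["tcp_pos"]; print(p,proj(c,p),proj(t,p))
a=cv2.resize(c["image"][200:290,190:290],None,fx=4,fy=4,interpolation=2)
b=cv2.resize(t["image"][130:230,130:220],None,fx=3.6,fy=3.6,interpolation=2)
print((proj(c,p)-[190,200])*4,(proj(t,p)-[130,130])*3.6)
o=np.zeros((370,760,3),np.uint8);o[:360,:400]=a;o[:360,410:734]=b;cv2.imwrite("pics/p1.png",o[:,:,::-1])
```

```text
[0.54488005 0.30670131 0.06411704] [246.08263231 248.80752437] [175.35398407 208.38500897]
[224.33052925 195.23009747] [163.27434264 282.18603229]
```

View pics/p1.png

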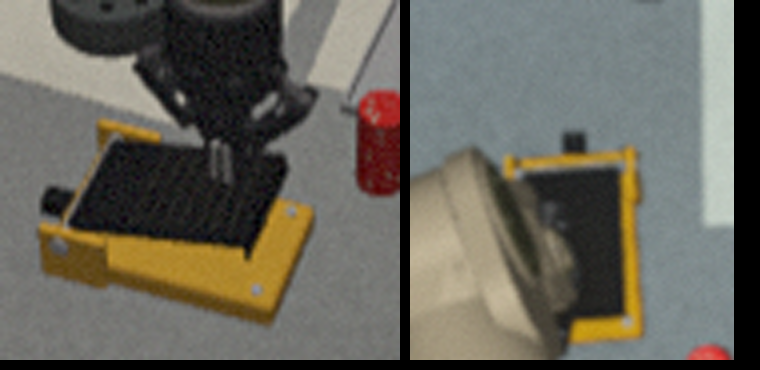

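The fingers are over the pedal's free half, with the tip at about (222,185) in the crop. They have not loaded it yet, so I'll go on down in small steps.

```bash
(python3 -m crank '{"travel":[[0,0,0.07],[0,0,0.14],[0,0,0.14]],"turn":[0,0,0]}'
python3 -m crank '{"travel":[[0,0,0.07],[0,0,0.14],[0,0,0.14]],"turn":[0,0,0]}') | grep -v ori
```

```text
clock: 4.2
tcp_pos: [0.5447, 0.3066, 0.058]
wrist_force: [0.2, -1.4, -0.8]
finger_gap: 0.0
clock: 4.45
tcp_pos: [0.5445, 0.3066, 0.0522]
wrist_force: [-0.9, 1.0, -0.0]
finger_gap: -0.0
```

Run:
```python
from workcell import *
from h import *
c=read_camera("side"); c0=load("side0");np.savez("s2.npz",**c)
s=get_state();p=s["tcp_pos"]; print(p,s["wrist_force"],s["tau"],(proj(c,p)-[200,200])*5)
for X in((.5445,.3066,.071),(.5445,.3066,.051)): print((proj(c,X)-[200,200])*5)
a=cv2.resize(c["image"][200:285,200:275],None,fx=5,fy=5,interpolation=2)
b=cv2.resize(c0["image"][200:285,200:275],None,fx=5,fy=5,interpolation=2)
cv2.imwrite("pics/p2.png",np.hstack([a,b])[:,:,::-1])
```

```text
[0.5446039  0.30664815 0.05247526] [0.61823889 0.71595721 0.23730333] [-1.16231912e-02 -5.51051939e+01  2.74301201e+01 -6.92554819e-02
 -7.08228417e-04  3.04187813e-05] [231.1740183  258.23826829]
[230.95696093 235.68269234]
[231.41271869 260.01059176]
```

View pics/p2.png

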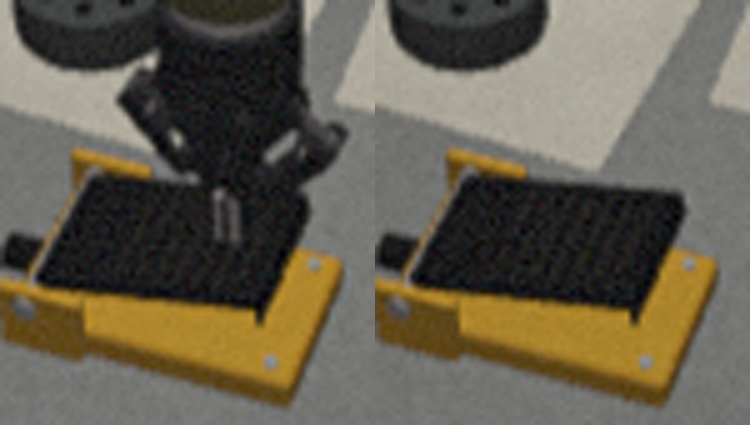

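The pedal hasn't moved and there is no contact. The tip appears about 10 mm higher than its reported z, so I'll step down until force shows.

```bash
(python3 -m crank '{"travel":[[0,0,0.08],[0,0,0.16],[0,0,0.16]],"turn":[0,0,0]}'
python3 -m crank '{"travel":[[0,0,0.08],[0,0,0.16],[0,0,0.16]],"turn":[0,0,0]}') | grep -v ori
```

```text
clock: 4.75
tcp_pos: [0.5447, 0.3066, 0.0458]
wrist_force: [-0.2, 0.4, 0.3]
finger_gap: -0.0002
clock: 5.0
tcp_pos: [0.5447, 0.3069, 0.0404]
wrist_force: [-1.7, -0.8, 6.7]
finger_gap: -0.0002
```

```bash
(python3 -m crank '{"travel":[[0,0,0.07],[0,0,0.14],[0,0,0.21],[0,0,0.25]],"turn":[0,0,0,0]}'
python3 -m crank '{"travel":[[0,0,0.05],[0,0,0.1],[0,0,0.1]],"turn":[0,0,0]}') | grep -v ori
```

```text
clock: 5.33
tcp_pos: [0.5436, 0.307, 0.0308]
wrist_force: [-6.5, -0.3, 8.7]
finger_gap: -0.0002
clock: 5.58
tcp_pos: [0.543, 0.3069, 0.0267]
wrist_force: [-6.2, -0.4, 10.3]
finger_gap: 0.0003
```

```bash
(python3 -m crank '{"travel":[[0,0,0.05],[0,0,0.1],[0,0,0.1]],"turn":[0,0,0]}'
python3 -m crank '{"travel":[[0,0,0.05],[0,0,0.1],[0,0,0.1]],"turn":[0,0,0]}') | grep -v ori
python3 - <<'E'
from workcell import *
from h import *
c=read_camera("side");np.savez("s3.npz",**c)
c0=load("side0")
a=cv2.resize(c["image"][200:285,200:275],None,fx=5,fy=5,interpolation=2)
b=cv2.resize(c0["image"][200:285,200:275],None,fx=5,fy=5,interpolation=2)
cv2.imwrite("pics/p3.png",np.hstack([a,b])[:,:,::-1])
E
```

```text
clock: 5.83
tcp_pos: [0.5433, 0.307, 0.0231]
wrist_force: [-6.5, -0.1, 10.7]
finger_gap: 0.0001
clock: 6.08
tcp_pos: [0.5434, 0.307, 0.0225]
wrist_force: [-13.4, -3.3, 28.9]
finger_gap: -0.0001
```

View pics/p3.png

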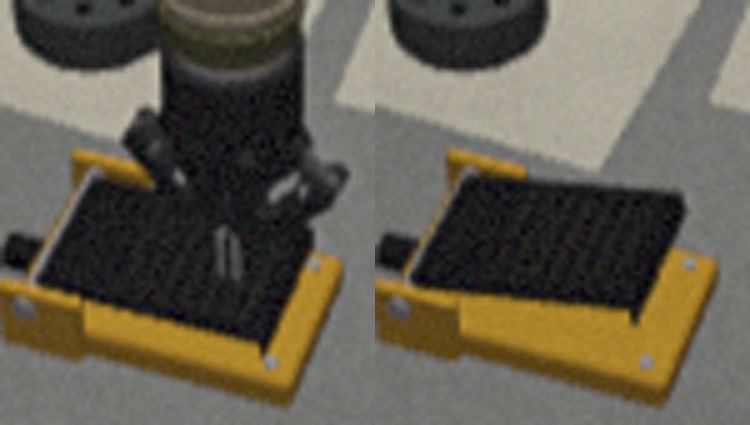

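The pedal is at its stop: 29 N, visibly level. The reported z at the stop is about 28 mm lower than I expected, so I'll let the pedal up and check the tip offset by touching the bare bench.

```bash
(python3 -m crank '{"travel":[[0,0,-0.5],[0,0,-1],[0,0,-2],[0,0,-2],[0,0,-2]],"turn":[0,0,0,0,0]}'
python3 -m crank '{"travel":[[-0.35,-0.85,0],[-0.7,-1.7,0],[-1.05,-2.6,0],[-1.42,-3.5,0],[-1.42,-3.6,0]],"turn":[0,0,0,0,0]}'
python3 -m crank '{"travel":[[0,0,0.5],[0,0,1.0],[0,0,1.3],[0,0,1.5],[0,0,1.5]],"turn":[0,0,0,0,0]}' 
python3 -m crank '{"travel":[[0,0,0.1],[0,0,0.2],[0,0,0.3],[0,0,0.4],[0,0,0.4]],"turn":[0,0,0,0,0]}' )| grep -v ori;  python3 - <<'E'
from workcell import *
from h import *
c=read_camera("side");np.savez("s4.npz",**c)
s=get_state();print(s["joint_pos"],proj(c,s["tcp_pos"]))
c0=load("side0")
x,y=proj(c,s["tcp_pos"]).astype(int)
a=cv2.resize(c["image"][y-45:y+40,x-40:x+35],None,fx=5,fy=5,interpolation=2)
b=cv2.resize(c["image"][200:285,200:275],None,fx=5,fy=5,interpolation=2)
cv2.imwrite("pics/p4.png",np.hstack([a,b])[:,:,::-1])
E
```

```text
clock: 6.55
tcp_pos: [0.5472, 0.3077, 0.1012]
wrist_force: [-0.1, -0.6, -0.1]
finger_gap: 0.0
clock: 6.97
tcp_pos: [0.3907, 0.2461, 0.0949]
wrist_force: [-1.9, 0.5, -0.2]
finger_gap: 0.0001
clock: 7.38
tcp_pos: [0.3991, 0.2491, 0.0358]
wrist_force: [0.0, 0.1, 0.4]
finger_gap: -0.0002
clock: 7.8
tcp_pos: [0.4007, 0.2498, 0.0216]
wrist_force: [-0.3, 0.4, -0.3]
finger_gap: 0.0003
[ 3.87342063e-01  2.58790367e-01 -5.09963747e-01  8.02564591e-01
 -9.53541638e-05  1.95815937e+00] [301.09633928 259.71773067]
```

View pics/p4.png

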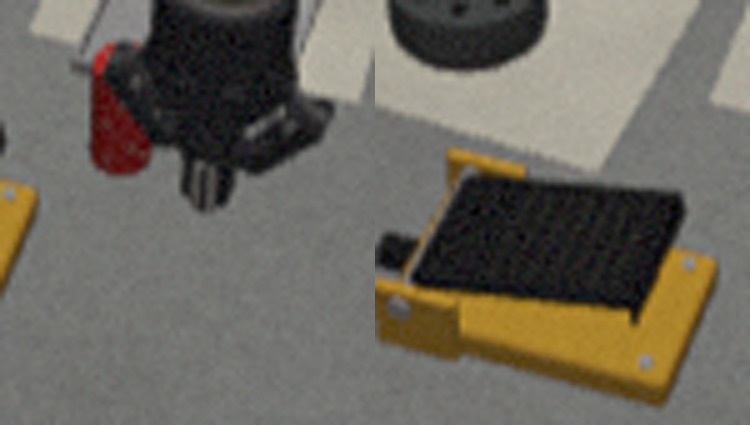

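The pedal is back up (right). The tip is at crop (207,210), against a prediction of (200,224). I'll carry on down to touch the bench.

```bash
(python3 -m crank '{"travel":[[0,0,0.1],[0,0,0.2],[0,0,0.25],[0,0,0.25]],"turn":[0,0,0,0]}' 
python3 -m crank '{"travel":[[0,0,0.05],[0,0,0.1],[0,0,0.15],[0,0,0.15]],"turn":[0,0,0,0]}' )| grep -v ori
```

```text
clock: 8.18
tcp_pos: [0.4005, 0.2498, 0.0116]
wrist_force: [-0.3, 0.0, 0.0]
finger_gap: -0.0001
clock: 8.52
tcp_pos: [0.4007, 0.2498, 0.0058]
wrist_force: [0.2, -0.3, 0.2]
finger_gap: -0.0002
```

```bash
for i in 1; do python3 -m crank '{"travel":[[0,0,0.05],[0,0,0.1],[0,0,0.12],[0,0,0.12]],"turn":[0,0,0,0]}' 
python3 -m crank '{"travel":[[0,0,0.05],[0,0,0.07],[0,0,0.07]],"turn":[0,0,0]}' ;done| grep -v ori
```

```text
clock: 8.85
tcp_pos: [0.4008, 0.2499, 0.0011]
wrist_force: [-0.1, -0.1, -1.1]
finger_gap: -0.0002
clock: 9.1
tcp_pos: [0.4008, 0.2499, -0.0016]
wrist_force: [0.2, -0.0, -0.8]
finger_gap: 0.0003
```

```bash
for i in 1; do python3 -m crank '{"travel":[[0,0,0.05],[0,0,0.1],[0,0,0.1]],"turn":[0,0,0]}' 
python3 -m crank '{"travel":[[0,0,0.05],[0,0,0.1],[0,0,0.1]],"turn":[0,0,0]}' ;done| grep -v ori
```

```text
clock: 9.35
tcp_pos: [0.4007, 0.2498, -0.0058]
wrist_force: [-0.1, 0.1, 0.3]
finger_gap: 0.0003
clock: 9.6
tcp_pos: [0.4007, 0.2498, -0.0099]
wrist_force: [-0.0, 1.2, 1.2]
finger_gap: -0.0001
```

```bash
for i in 1; do python3 -m crank '{"travel":[[0,0,0.05],[0,0,0.1],[0,0,0.1]],"turn":[0,0,0]}' 
python3 -m crank '{"travel":[[0,0,0.05],[0,0,0.1],[0,0,0.1]],"turn":[0,0,0]}' ;done| grep -v ori
```

```text
clock: 9.85
tcp_pos: [0.4007, 0.2498, -0.0138]
wrist_force: [-0.4, -0.1, 0.1]
finger_gap: -0.0002
clock: 10.1
tcp_pos: [0.4007, 0.2498, -0.0178]
wrist_force: [-0.2, 0.2, 0.0]
finger_gap: 0.0001
```

```bash
for i in 1; do python3 -m crank '{"travel":[[0,0,0.05],[0,0,0.1],[0,0,0.1]],"turn":[0,0,0]}' 
python3 -m crank '{"travel":[[0,0,0.05],[0,0,0.08],[0,0,0.08]],"turn":[0,0,0]}'
python3 -m crank '{"travel":[[0,0,0.05],[0,0,0.05]],"turn":[0,0]}' ;done| grep -v ori; python3 -c "
from workcell import *
from h import *
c=load('s4');t=load('t1');print(get_state()['joint_pos'])
print(proj(c,(.4007,.2498,.0216)),proj(c,(.4007,.2498,.0496)), 'seen',np.array([301-40+207/5,259-45+210/5]))"
```

```text
clock: 10.35
tcp_pos: [0.4007, 0.2498, -0.0218]
wrist_force: [0.2, 0.4, -0.3]
finger_gap: -0.0
clock: 10.6
tcp_pos: [0.4008, 0.2499, -0.0249]
wrist_force: [-0.1, -0.2, 0.1]
finger_gap: -0.0001
clock: 10.77
tcp_pos: [0.4009, 0.2499, -0.0269]
wrist_force: [0.2, 0.3, -0.2]
finger_gap: 0.0
[ 3.87378555e-01  3.24299837e-01 -5.67482250e-01  6.79230303e-01
 -1.27190754e-04  1.95817752e+00]
[301.11362507 259.77915265] [301.73467571 253.13417992] seen [302.4 256. ]
```

```bash
for i in 1; do python3 -m crank '{"travel":[[0,0,0.05],[0,0,0.05]],"turn":[0,0]}' 
python3 -m crank '{"travel":[[0,0,0.05],[0,0,0.05]],"turn":[0,0]}' ;done| grep -v ori
```

```text
clock: 10.93
tcp_pos: [0.401, 0.25, -0.0271]
wrist_force: [-5.3, -2.8, 17.3]
finger_gap: 0.0002
clock: 11.1
tcp_pos: [0.4011, 0.25, -0.0272]
wrist_force: [-10.6, -5.4, 38.0]
finger_gap: 0.0001
```

The reported TCP z is 27 mm below the true tip height: bench contact came at -0.027, which agrees with the pedal. From here, true z = reported z + 27 mm. Next is plug 1.

```bash
for i in 1; do python3 -m crank '{"travel":[[0,0,-0.9],[0,0,-1.9],[0,0,-2.9],[0,0,-3.9],[0,0,-4.5]],"turn":[0,0,0,0,0]}' 85 40
python3 -m crank '{"travel":[[-0.9,0.34,0],[-1.8,0.68,0],[-2.7,1.02,0],[-3.6,1.36,0],[-4.5,1.7,0]],"turn":[0,0,0,0,0]}' 
python3 -m crank '{"travel":[[-0.05,0,0],[-0.05,0,0],[-0.05,0,0]],"turn":[0,0,0]}' ;done
python3 - <<'E'
from workcell import *
from h import *
np.set_printoptions(precision=4,suppress=True)
t=read_camera("top");np.savez("t5.npz",**t);s=read_camera("side");np.savez("s5.npz",**s)
S=load("side0")
# check plug positions vs. side0: project predicted silhouettes
o=cv2.resize(S["image"][170:250,270:345],None,fx=5,fy=5,interpolation=2)
for x,y in((.4692,.0683),(.4497,-.0364)):
  for z in(.003,.079):
    pts=np.array([(proj(S,(x+.019*np.cos(a),y+.019*np.sin(a),z))-[270,170])*5 for a in np.linspace(0,6.28,40)]).astype(int)
    cv2.polylines(o,[pts],True,(255,0,0),1)
a=cv2.resize(s["image"][130:250,260:355],None,fx=3.33,fy=3.33,interpolation=2)
out=np.zeros((400,780,3),np.uint8);out[:400,:375]=o;out[:a.shape[0],380:380+a.shape[1]]=a[:400]
cv2.imwrite("pics/p5.png",out[:,:,::-1])
E
```

```text
clock: 11.52
tcp_pos: [0.4023, 0.2506, 0.1538]
orientation: [0.001, 0.707, 0.707, 0.002]
wrist_force: [0.9, 0.4, 0.2]
finger_gap: 0.0601
clock: 11.93
tcp_pos: [0.4693, 0.0684, 0.1496]
orientation: [0.0, 0.707, 0.707, 0.0]
wrist_force: [1.9, -0.2, -0.4]
finger_gap: 0.0849
clock: 12.18
tcp_pos: [0.4685, 0.068, 0.1492]
orientation: [-0.0, 0.708, 0.707, -0.0]
wrist_force: [-0.4, 0.9, 0.2]
finger_gap: 0.085
```

View pics/p5.png

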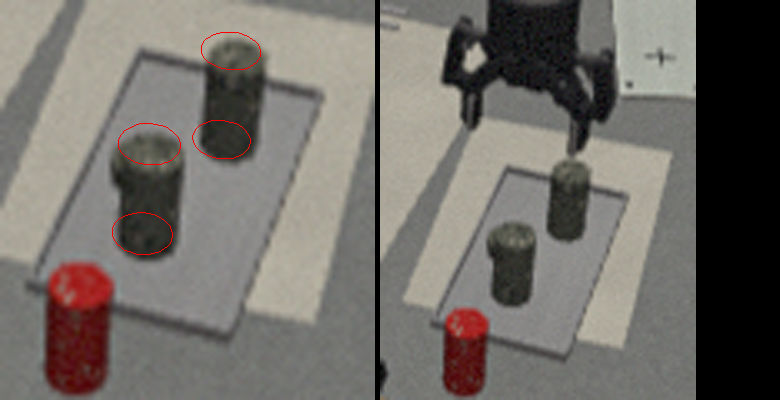

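The side view agrees with the computed plug positions to about 1 px (3 mm). The gripper is above plug 1, so I'll descend, grip and lift 60 mm.

```bash
cat > f.py <<'E'
from workcell import *
import numpy as np
a=[]
for _ in range(12):
    read_camera("top"); s=get_state(); a.append(np.r_[s["wrist_force"],s["tau"][1:3]])
print("clk",s["clock"],"mean F,tau",np.mean(a,0).round(3),"sd",np.std(a,0).round(2),s["tcp_pos"].round(4),s["finger_gap"])
E
python3 f.py
for i in 1; do python3 -m crank '{"travel":[[0.02,0,0.9],[0.02,0,1.8],[0.02,0,2.5],[0.02,0,3.1],[0.02,0,3.5]],"turn":[0,0,0,0,0]}'
python3 -m crank '{"travel":[[0,0,0.15],[0,0,0.25],[0,0,0.25]],"turn":[0,0,0]}'
python3 -m crank '{"travel":[[0,0,0],[0,0,0],[0,0,0],[0,0,0],[0,0,0]],"turn":[0,0,0,0,0]}' 20 50
python3 -m crank '{"travel":[[0,0,0],[0,0,0],[0,0,0],[0,0,0],[0,0,0]],"turn":[0,0,0,0,0]}';done|grep -v ori
```

```text
clk 12.8833 mean F,tau [  0.102   0.166   0.061 -37.072  28.625] sd [0.55 0.5  0.58 0.06 0.01] [0.4689 0.068  0.1494] 0.084960366880846
clock: 13.3
tcp_pos: [0.4673, 0.0687, 0.007]
wrist_force: [1.0, 0.6, -0.6]
finger_gap: 0.0852
clock: 13.55
tcp_pos: [0.469, 0.0687, -0.0008]
wrist_force: [-0.2, -0.8, 0.3]
finger_gap: 0.0849
clock: 13.97
tcp_pos: [0.4691, 0.0688, 0.0003]
wrist_force: [-2.9, 1.1, 6.9]
finger_gap: 0.037
clock: 14.38
tcp_pos: [0.4691, 0.0688, 0.0003]
wrist_force: [-2.5, -0.1, 6.0]
finger_gap: 0.0369
```

```bash
for i in 1; do python3 -m crank '{"travel":[[0,0,-0.1],[0,0,-0.35],[0,0,-0.7],[0,0,-1.1],[0,0,-1.5]],"turn":[0,0,0,0,0]}'; python3 -m crank '{"travel":[[0,0,0],[0,0,0],[0,0,0]],"turn":[0,0,0]}'; done|grep -v ori; python3 f.py
python3 - <<'E'
from h import *
from workcell import *
s=read_camera("side");np.savez("s6.npz",**s)
cv2.imwrite("pics/p6.png",cv2.resize(s["image"][130:250,250:365],None,fx=4,fy=4,interpolation=2)[:,:,::-1])
E
```

```text
clock: 14.8
tcp_pos: [0.468, 0.0688, 0.0596]
wrist_force: [-0.4, 0.2, -4.2]
finger_gap: 0.037
clock: 15.05
tcp_pos: [0.4682, 0.0688, 0.0585]
wrist_force: [1.0, 0.2, -4.8]
finger_gap: 0.0368
clk 15.65 mean F,tau [ -0.193   0.124  -4.378 -40.772  27.41 ] sd [0.35 0.61 0.49 0.2  0.16] [0.4689 0.0688 0.0593] 0.03708432811120596
```

View pics/p6.png

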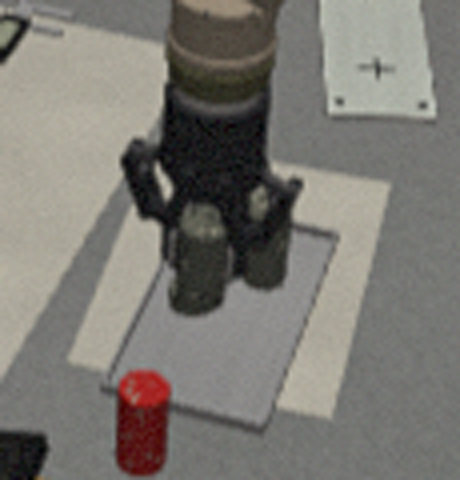

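Plug 1 is held upright at crop (200,260). It weighs 4.4 N (0.45 kg), so it is the heavier one. I'll set it back gently, then lift plug 2.

```bash
for i in 1; do python3 -m crank '{"travel":[[0,0,0.35],[0,0,0.7],[0,0,1.0],[0,0,1.2],[0,0,1.3]],"turn":[0,0,0,0,0]}'
python3 -m crank '{"travel":[[0,0,0.05],[0,0,0.1],[0,0,0.15],[0,0,0.18],[0,0,0.18]],"turn":[0,0,0,0,0]}'
python3 -m crank '{"travel":[[0,0,0.01],[0,0,0.02],[0,0,0.02],[0,0,0.02]],"turn":[0,0,0,0]}';done|grep -v ori
```

```text
clock: 16.12
tcp_pos: [0.4681, 0.0688, 0.0063]
wrist_force: [-0.6, -1.3, -4.0]
finger_gap: 0.0371
clock: 16.53
tcp_pos: [0.4694, 0.0687, 0.0005]
wrist_force: [0.5, -0.4, -3.3]
finger_gap: 0.0368
clock: 16.87
tcp_pos: [0.4694, 0.0688, 0.0003]
wrist_force: [-1.7, -0.2, 6.5]
finger_gap: 0.0371
```

```bash
for i in 1; do python3 -m crank '{"travel":[[0,0,0],[0,0,0],[0,0,0],[0,0,0],[0,0,0]],"turn":[0,0,0,0,0]}' 85
python3 -m crank '{"travel":[[0,0,-0.3],[0,0,-0.8],[0,0,-1.5],[0,0,-2.2],[0,0,-2.8]],"turn":[0,0,0,0,0]}' 
python3 -m crank '{"travel":[[-0.9,-0.18,0],[-1.8,-0.36,0],[-2.65,-0.53,0],[-2.65,-0.53,0],[-2.65,-0.53,0]],"turn":[0,0,0,0,0]}';done|grep -v ori
python3 - <<'E'
from h import *
from workcell import *
s=read_camera("side");np.savez("s7.npz",**s)
cv2.imwrite("pics/p7.png",cv2.resize(s["image"][130:250,250:365],None,fx=4,fy=4,interpolation=2)[:,:,::-1])
E
```

```text
clock: 17.28
tcp_pos: [0.4691, 0.0687, -0.0006]
wrist_force: [-0.4, 0.5, 0.6]
finger_gap: 0.085
clock: 17.7
tcp_pos: [0.469, 0.0688, 0.1129]
wrist_force: [1.1, -0.8, -0.8]
finger_gap: 0.0848
clock: 18.12
tcp_pos: [0.4476, -0.0387, 0.1115]
wrist_force: [-0.2, 0.8, 0.7]
finger_gap: 0.085
```

View pics/p7.png

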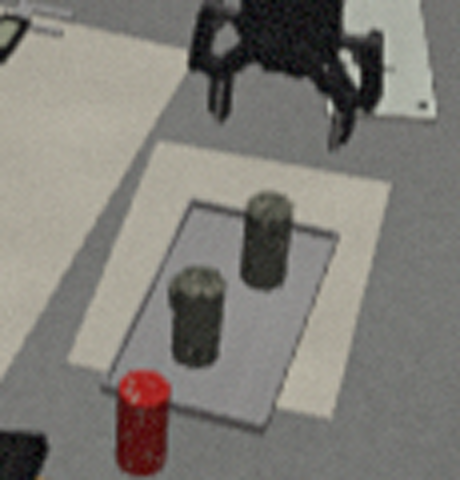

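Plug 1 stands upright in the tray at crop (197,318), and the gripper is over plug 2. Next I'll grip and lift plug 2.

```bash
for i in 1; do python3 -m crank '{"travel":[[0.03,0,0.6],[0.03,0,1.3],[0.03,0,1.9],[0.03,0,2.4],[0.03,0,2.6]],"turn":[0,0,0,0,0]}'
python3 -m crank '{"travel":[[0,0,0.1],[0,0,0.2],[0,0,0.2]],"turn":[0,0,0]}'
python3 -m crank '{"travel":[[0,0,0],[0,0,0],[0,0,0],[0,0,0],[0,0,0]],"turn":[0,0,0,0,0]}' 20 50
python3 -m crank '{"travel":[[0,0,0],[0,0,0],[0,0,0]],"turn":[0,0,0]}'
python3 -m crank '{"travel":[[0,0,-0.1],[0,0,-0.35],[0,0,-0.7],[0,0,-1.1],[0,0,-1.5]],"turn":[0,0,0,0,0]}'; done|grep -v ori; python3 f.py
```

```text
clock: 18.58
tcp_pos: [0.4458, -0.0341, 0.0048]
wrist_force: [-0.1, 0.0, -0.4]
finger_gap: 0.085
clock: 18.83
tcp_pos: [0.4482, -0.0356, -0.0004]
wrist_force: [-0.7, -0.3, 0.5]
finger_gap: 0.0849
clock: 19.25
tcp_pos: [0.4482, -0.0363, 0.0002]
wrist_force: [-1.5, -0.0, 5.7]
finger_gap: 0.0371
clock: 19.5
tcp_pos: [0.4483, -0.0362, 0.0002]
wrist_force: [-2.0, -0.6, 5.4]
finger_gap: 0.037
clock: 19.92
tcp_pos: [0.4471, -0.0359, 0.0599]
wrist_force: [0.2, -0.5, -1.1]
finger_gap: 0.037
clk 20.5167 mean F,tau [  0.049  -0.225  -1.308 -36.424  26.043] sd [0.59 0.35 0.95 1.96 1.35] [ 0.4474 -0.036   0.0589] 0.03726815556219463
```

Plug 2 weighs about 1.3–1.5 N, so it is the lighter one. I'll set it back.

```bash
for i in 1; do python3 -m crank '{"travel":[[0,0,0.35],[0,0,0.7],[0,0,1.0],[0,0,1.2],[0,0,1.3]],"turn":[0,0,0,0,0]}'
python3 -m crank '{"travel":[[0,0,0.05],[0,0,0.1],[0,0,0.15],[0,0,0.18],[0,0,0.18]],"turn":[0,0,0,0,0]}'
python3 -m crank '{"travel":[[0,0,0.01],[0,0,0.02],[0,0,0.02],[0,0,0.02]],"turn":[0,0,0,0]}';done|grep -v ori
```

```text
clock: 20.93
tcp_pos: [0.4468, -0.0358, 0.0062]
wrist_force: [-0.8, 0.0, -2.5]
finger_gap: 0.037
clock: 21.35
tcp_pos: [0.4479, -0.0361, 0.0003]
wrist_force: [-0.6, 0.0, -1.7]
finger_gap: 0.0373
clock: 21.68
tcp_pos: [0.448, -0.0361, 0.0002]
wrist_force: [-1.9, 0.6, 5.6]
finger_gap: 0.0371
```

```bash
for i in 1; do python3 -m crank '{"travel":[[0,0,0],[0,0,0],[0,0,0],[0,0,0],[0,0,0]],"turn":[0,0,0,0,0]}' 85
python3 -m crank '{"travel":[[0,0,-0.3],[0,0,-0.8],[0,0,-1.5],[0,0,-2.2],[0,0,-2.8]],"turn":[0,0,0,0,0]}' 
python3 -m crank '{"travel":[[0.9,0.18,0],[1.8,0.36,0],[2.62,0.53,0],[2.62,0.53,0],[2.62,0.53,0]],"turn":[0,0,0,0,0]}'
python3 -m crank '{"travel":[[0,0,0.6],[0,0,1.3],[0,0,1.9],[0,0,2.4],[0,0,2.6]],"turn":[0,0,0,0,0]}'
python3 -m crank '{"travel":[[0,0,0.1],[0,0,0.2],[0,0,0.2]],"turn":[0,0,0]}'
python3 -m crank '{"travel":[[0,0,0],[0,0,0],[0,0,0],[0,0,0],[0,0,0]],"turn":[0,0,0,0,0]}' 20 60
python3 -m crank '{"travel":[[0,0,0],[0,0,0],[0,0,0]],"turn":[0,0,0]}'
python3 -m crank '{"travel":[[0,0,-0.1],[0,0,-0.35],[0,0,-0.8],[0,0,-1.3],[0,0,-1.8]],"turn":[0,0,0,0,0]}'
python3 -m crank '{"travel":[[0,0,0],[0,0,0],[0,0,0],[0,0,0],[0,0,0]],"turn":[0,0,0,0,0]}' ;done|grep -v ori
```

```text
clock: 22.1
tcp_pos: [0.4478, -0.0361, -0.0006]
wrist_force: [-0.0, -0.3, 0.4]
finger_gap: 0.0848
clock: 22.52
tcp_pos: [0.4478, -0.036, 0.1129]
wrist_force: [1.0, 0.1, 0.6]
finger_gap: 0.0851
clock: 22.93
tcp_pos: [0.4689, 0.0702, 0.1113]
wrist_force: [-0.4, 0.3, -0.4]
finger_gap: 0.0851
clock: 23.35
tcp_pos: [0.4664, 0.0676, 0.0046]
wrist_force: [-1.3, -0.1, -0.5]
finger_gap: 0.0851
clock: 23.6
tcp_pos: [0.4694, 0.0683, -0.0004]
wrist_force: [0.1, 0.2, -0.9]
finger_gap: 0.0848
clock: 24.02
tcp_pos: [0.4695, 0.0688, 0.0002]
wrist_force: [-1.2, -0.2, 6.1]
finger_gap: 0.0368
clock: 24.27
tcp_pos: [0.4695, 0.0688, 0.0003]
wrist_force: [-1.2, -0.5, 6.2]
finger_gap: 0.0366
clock: 24.68
tcp_pos: [0.4676, 0.0689, 0.0714]
wrist_force: [0.4, -0.8, -4.5]
finger_gap: 0.037
clock: 25.1
tcp_pos: [0.4677, 0.0688, 0.0699]
wrist_force: [0.1, -0.0, -4.4]
finger_gap: 0.0369
```

```bash
for i in 1; do python3 -m crank '{"travel":[[0,0,-0.5],[0,0,-1],[0,0,-1.5],[0,0,-1.5]],"turn":[0,0,0,0]}'
python3 -m crank '{"travel":[[-0.5,-0.04,0],[-1.3,-0.11,0],[-2.1,-0.18,0],[-2.9,-0.25,0],[-3.7,-0.31,0]],"turn":[0,0,0,0,0]}' 
python3 -m crank '{"travel":[[-0.8,-0.07,0],[-1.6,-0.14,0],[-2.4,-0.2,0],[-3.2,-0.27,0],[-4,-0.34,0]],"turn":[0,0,0,0,0]}'
python3 -m crank '{"travel":[[-0.8,-0.07,0],[-1.6,-0.13,0],[-2.3,-0.19,0],[-2.87,-0.24,0],[-2.87,-0.24,0]],"turn":[0,0,0,0,0]}'
python3 -m crank '{"travel":[[0,0,0.3],[0,0,0.6],[0,0,0.9],[0,0,1.02],[0,0,1.02]],"turn":[0,0,0,0,0]}'
python3 -m crank '{"travel":[[0,0,0],[0,0,0],[0,0,0],[0,0,0]],"turn":[0,0,0,0]}'; done|grep -v ori
python3 - <<'E'
from h import *
from workcell import *
s=read_camera("side");t=read_camera("top");np.savez("s8.npz",**s);np.savez("t8.npz",**t)
a=s["image"][85:165,290:390].copy();a=cv2.resize(a,None,fx=4,fy=4,interpolation=2)
for f in((.432,-.354,.130),(.432,-.354,.092)):cv2.circle(a,tuple(((proj(s,f)-[290,85])*4).astype(int).tolist()),3,(0,255,0),-1)
b=cv2.resize(s["image"][170:250,270:345],None,fx=4,fy=4,interpolation=2)
c=cv2.resize(t["image"][195:275,215:470],None,fx=2.8,fy=2.8,interpolation=2)
o=np.zeros((550,720,3),np.uint8);o[:320,:400]=a;o[:320,405:705]=b;o[322:322+c.shape[0],:c.shape[1]]=c
cv2.imwrite("pics/p8.png",o[:,:,::-1]); print(get_state()["tcp_pos"])
E
```

```text
clock: 25.43
tcp_pos: [0.4711, 0.0687, 0.134]
wrist_force: [0.6, 0.0, -4.4]
finger_gap: 0.0368
clock: 25.85
tcp_pos: [0.4554, -0.0801, 0.1296]
wrist_force: [0.8, 0.6, -5.4]
finger_gap: 0.0369
clock: 26.27
tcp_pos: [0.4419, -0.2403, 0.1295]
wrist_force: [0.7, 0.7, -5.4]
finger_gap: 0.0369
clock: 26.68
tcp_pos: [0.4326, -0.3586, 0.1292]
wrist_force: [1.1, -1.0, -4.3]
finger_gap: 0.0367
clock: 27.1
tcp_pos: [0.432, -0.3523, 0.0878]
wrist_force: [-0.0, 0.8, -4.7]
finger_gap: 0.0364
clock: 27.43
tcp_pos: [0.4338, -0.3544, 0.0914]
wrist_force: [0.2, -0.5, -4.5]
finger_gap: 0.0368
[ 0.4336538  -0.3542794   0.09119331]
```

View pics/p8.png

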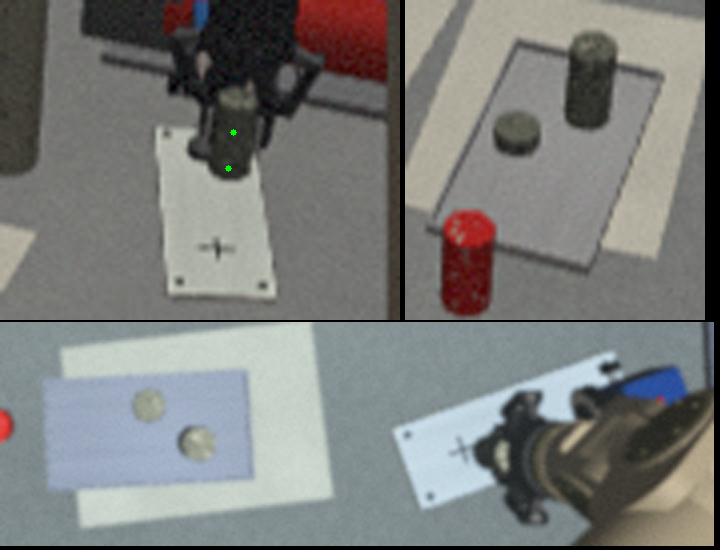

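The plug is at the focus: its body is centred near (234,134) in the crop, against a predicted middle at (233,131). The lighter plug stands upright in the tray and the disc has not moved. I'll let it settle, make a last check and hand in.

```bash
python3 -m crank '{"travel":[[0,0,0],[0,0,0],[0,0,0],[0,0,0],[0,0,0]],"turn":[0,0,0,0,0]}'; python3 f.py
python3 - <<'E'
from workcell import *
s=get_state();print(abs(s["qvel"]).max(),s["tcp_pos"]);print(hand_in())
E
```

```text
clock: 27.95
tcp_pos: [0.4333, -0.354, 0.0906]
orientation: [0.0, 0.707, 0.707, -0.0]
wrist_force: [0.1, 0.0, -4.2]
finger_gap: 0.0367
clk 28.55 mean F,tau [-1.3700e-01  3.9000e-02 -4.6150e+00 -4.9892e+01  2.9332e+01] sd [0.42 0.43 0.43 0.01 0.  ] [ 0.4334 -0.354   0.0906] 0.03638716992231857
0.001968456645253974 [ 0.43335982 -0.35404846  0.09061862]
the job is handed in; nothing more can be done
None
```

I did all the steps and handed the job in at 28.6 s; the hand-in gives no verdict.

- **Pedal:** I pressed it to its stop, where the force rose sharply to 29 N and the pedal looked level. A later picture shows it back up.
- **Weighing:** The plug on the foot-switch side of the tray weighed about 4.4 N. The other weighed about 1.3 N; that reading was noisy (spread about 1 N). I lifted the heavy plug first and set it back, then did the same with the light one, and finally lifted the heavy one again.
- **Last checks:**
  - The heavy plug is held still, with a 36–37 mm finger opening, a 4.6 N load and joint speeds below 0.002 rad/s.
  - Its middle works out at about (0.433, -0.354, 0.132), within about 2 mm of my measured focus. It looked upright in the last side view.
  - The light plug stands upright in the tray, and the disc beside it looks unmoved. I did not re-measure the other loose items.

**Disagreements:**
- **TCP height:** The reported TCP z reads 27 mm lower than the true fingertip height. Pressing the pedal suggested this and touching the bare bench confirmed it (contact at -0.027 m), so I corrected every height for it.
- **Side camera:** Its view of the plugs differed by about 1 px (3 mm) from the top camera, too little to matter for the grasps.

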